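Click the key fob into its dock and tug it to prove it holds

ROBOT

A 6-joint arm with a two-finger parallel gripper is mounted at the origin on the work surface. World frame = base frame: x ahead of the robot, y to its left, z up, the work surface at z = 0. Lengths are in m, angles in rad, forces in N, time in s.
With the tool pointing down it reaches from about 0.35 to 0.775 m from the base axis. Payload 5.5 kg.
Tool frame: the origin (TCP) lies at the very end of the fingers, on their centre line; the grasp point (between the pads) lies 19 mm behind it; z points along the fingers, y is the direction in which the jaws open and shut (so a half turn about z gives the same grasp; the last joint's range is limited). The gripper opens to 85 mm and grips with 20 to 120 N. Pads are 22 mm wide; open, the fingers measure 114 mm over their backs; the gripper's body (76 mm by 85 mm) begins 54 mm behind the grasp point. The pads swing forward as they close: fully open they stand 13 mm farther back than shut.
Start: joints at [1.14, 0.313, 0.046, 1.304, 0, 1.431], TCP at [0.165, 0.551, 0.231] pointing down, gripper open.
Joint ranges: [-2.76, 2.76], [-0.86, 1.69], [-1.03, 1.26], [-2.2, 2.34], [-1.47, 1.5], [-3.14, 3.14]. Speed limits (rad/s): [2.57, 2.57, 3.14, 3.14, 3.14, 3.14].

INTERFACE

Orientations are given as a unit quaternion [w, x, y, z].
In Python, from workcell import get_state, imaging, env, spotter gives the robot as it stands.
- The arm moves only by the tool play_rows, never from a script. Its argument "moves" is a list of rows, each an object with "claw": the finger opening in cm, from 0 to 8.54; "delta_pos": the shift along the tool's x, y, z in cm, a list of three; "twist": the turn about the tool's z in degrees. A call has 1 to 12 rows; each row is the pose to reach, as a shift and turn from the pose commanded when the call began, along the tool's axes at that moment; what a row does not reach only later rows make up. A row lasts 1/8 s, in which the tool goes at most 62.5 mm and 10.7 degrees, less where a joint would pass 70% of its speed; a pose out of reach is approached as far as the arm can. A call with a gripper value outside its range is refused whole. The fingers move at their own pace and stop on an object; "force" is the grip in N (left out, the last holds). Time passes only in rows, so rows that repeat a pose let the fingers close. It gives the time, the measured TCP pose, the force and the opening at its end, in the units of the state.
- get_state(): the state, without advancing time (a new reading comes with each control period).
- imaging.read_camera(name): name is "side" or "top"; returns the picture (384x512x3 uint8, red, green, blue); there is no depth.
- imaging.camera_info(name): a dict with "fx", "fy", "cx", "cy" (pixels), "world_to_cam" (4x4, takes a point from world to camera coordinates). Camera axes: x right, y down, z forward; pixel columns grow to the right and rows downward; lengths in m; the calibration is good to about 2 mm. A picture is of the moment at which its call begins. camera_info takes no time and is no camera call.
- env.hand_in(): hands the job in, once; it reports no verdict.
Trained networks look in the newest picture that a camera, given by its name, has taken for a name from the list of things; names that differ only in an ending like _2 or _b are one class to them, and where a whole thing is asked for, a point or a joint stands for the part that bears it (a point fixed in the world has none). Each returns a list of dicts, best first, with "conf" (0 to 1); they miss things now and then, are a little off and sometimes report something else, mostly with a low value. They report only what shows in the picture. A call takes as long as a camera call.
- spotter.spot_in(camera, query): "extent" ([left, top, right, bottom] in pixels, round what is visible of it).
The state is a dict: "clock": time; "joint_pos": joint angles; "qvel": joint speeds; "tau": joint torques, N m; "tcp_pos": TCP position; "orientation": TCP orientation; "wrist_force": force on the tool from outside, world axes, zero at the start; "ft_torque": the same for the moment, N m; "finger_gap": finger opening in m.
Only numpy, scipy, OpenCV 4.12 (cv2) and the standard library are available. Lean on these libraries where they do the work, as an engineer would, in place of code of your own. Each camera call takes 0.05 s, during which the arm holds its last target. There are 200 camera calls.

TASK

Take the key fob out of the grey grip ring and press it into one of the two sockets of the key dock until it is fully home, then tug it straight up with about 12 N for a good second to prove that the catch holds it. One of the two sockets has a worn catch that lets go at a light tug, and you cannot see which: if the fob comes out, use the other socket and tug again. Never push or pull the fob with more than 20 N, leave it standing fully home in the socket that held and let go of it, and leave the ring and the other things on the shelf where they are.

Things in the scene. Friction and masses are not known exactly. Their poses are not given: they have to be found in the camera images.
- fob: Key fob, upright, stud down in the grip ring. Origin: centre of the underside of its steel collar (32 mm across, 6 mm thick); z up. Below it a round steel stud 30 mm long: 14 mm across for 7 mm, neck 8 mm across for 12 mm, then a head 14 mm across ending in a half-ball. Above: a short sprung neck and the black grip tab. Any yaw fits. Mass 0.08 to 0.15 kg.
- grip_mid (a point): Centre of the fob's black grip tab, 32 mm above the fob's origin. The tab is 34 mm (fob x) by 14 mm thick (fob y) by 32 mm tall; it is to be pinched across its thickness, from above. Its lower edge is 10 mm above the collar's top.
- fob_grip (a joint): Stretch of the spring between the fob's collar and the grip tab, m: 0 at rest, positive when the tab is pulled up, negative when pressed down, 8 N per mm both ways, stops at 4 mm. It shows the force with which the fob is pulled or pressed (12 N = 1.5 mm), but the reading is noisy.
- grip_ring: Loose grey silicone ring standing on the shelf and used as a stand: 52 mm across, hole 23 mm, 34 mm tall. Origin: centre of its underside. The fob's stud hangs free in the hole, the collar rests on the rim.
- dock: Key dock fixed to the shelf: hollow aluminium bar 60 mm (x) by 170 mm (y) by 45 mm tall, two round sockets in its top, 90 mm apart along y. Origin: centre of its underside. In each socket hide two sprung catches, sound in one, worn in the other; which is which varies and cannot be seen. Sound: takes 9 to 12 N to press in, holds well over 20 N of pull. Worn: 2 to 5 N in, lets go at 2 to 5 N.
- socket_left (a point): Centre of the socket's mouth at the dock's +y end, on its top face; z up. Hole 16.5 mm across, chamfered, over 30 mm deep. Fully home, the fob's collar rests on the top face: fob origin at this point. The catches touch the stud's nose with the collar 16 to 19 mm up and snap over the head 1 to 5 mm before home (it varies). A sound catch lets the fob rise 1 to 4 mm before it bears.
- socket_right (a point): The same for the socket at the dock's -y end.
- kettlebell: Chrome kettlebell handle weight, 110 mm wide, 137 mm tall; a bystander. Origin: centre of its underside.
- key_bowl: Stainless steel key bowl, 120 mm across, 45 mm tall; a bystander. Origin: centre of its underside.
- pill_box: White plastic pill box, 70 x 40 x 26 mm; a bystander. Origin: centre of its underside.
- bottle: Blue drinking bottle with black flip-top lid, 70 mm across, 195 mm tall; a bystander. Origin: centre of its underside.
- glasses_case: Dark wooden glasses case, 55 x 120 x 38 mm; a bystander. Origin: centre of its underside.
- torch: Small aluminium torch lying down, 120 mm long, 30 mm thick; a bystander. Origin: centre of its underside.
- tape_measure: Grey tape measure, 62 x 34 x 60 mm; a bystander. Origin: centre of its underside.

How it is judged:
By the outcome, as a careful person would: the job done as asked, in the order asked, and still so for the second after the job is handed in, with the robot touching nothing.
It also fails if it takes over 64 s, if anything falls off the work surface, if the arm or the gripper's body presses on something with over 40 N, if the wrist force passes 120 N, or if a joint passes its speed limit or range.

## Working session

There is one attempt and no reset: what is moved stays moved. The work goes in short steps, Python scripts to look and compute and a tool call to move; the robot and the scene stay as the last step left them, time stands still between calls to the robot, and variables do not carry over. Pictures are saved under pics/ and viewed, about 8 in all and at most 12, crops included, and the job is handed in when it is done.

Besides the shell and the picture viewer there is one more tool, called after ">>>" as name(argument=value, ...) on one line, values as JSON. play_rows: Moves the arm, as the interface text tells. Its arguments: {"type":"object","properties":{"moves":{"type":"array"},"force":{"type":"number"}},"required":["moves"]}

```bash
mkdir -p pics; cat > h.py <<'E'
import numpy as np, cv2
from workcell import get_state, imaging, env, spotter
def cam(n):
    i=imaging.camera_info(n); K=np.array([[i['fx'],0,i['cx']],[0,i['fy'],i['cy']],[0,0,1]]); return K,np.array(i['world_to_cam'])
def proj(n,p):
    K,T=cam(n); q=T[:3,:3]@np.array(p)+T[:3,3]; q=K@q; return q[:2]/q[2]
def ray(n,uv,z):
    K,T=cam(n); R=T[:3,:3];t=T[:3,3]; c=-R.T@t; d=R.T@np.linalg.inv(K)@np.array([uv[0],uv[1],1]); return c+d*(z-c[2])/d[2]
def save(n,f,crop=None,s=1):
    im=imaging.read_camera(n); o=im[...,::-1]
    if crop: o=o[crop[1]:crop[3],crop[0]:crop[2]]
    cv2.imwrite('pics/'+f,cv2.resize(o,None,fx=s,fy=s,interpolation=cv2.INTER_CUBIC)); return im
E
python3 - <<'E'
from h import *
a=imaging.read_camera('top'); b=imaging.read_camera('side')
cv2.imwrite('pics/a.png',a[...,::-1]);cv2.imwrite('pics/b.png',b[...,::-1])
for n in('top','side'):
    K,T=cam(n); print(n,K[0,0],K[0,2],K[1,2],-T[:3,:3].T@T[:3,3],T[:3,:3].round(2).tolist())
    for q in('fob','grip_ring','dock','kettlebell','bottle','tape_measure'):
        print(q,[(np.round(d['extent']).tolist(),round(d['conf'],2)) for d in spotter.spot_in(n,q)[:2]])
s=get_state();print(s)
E
```

```text
top 447.03673349684254 253.66466327668041 196.83083765965256 [ 0.29261901 -0.00610727  1.35809878] [[-0.01, -1.0, -0.02], [-0.98, 0.02, -0.19], [0.19, 0.02, -0.98]]
fob [([339.0, 195.0, 346.0, 204.0], 0.58)]
grip_ring [([329.0, 197.0, 350.0, 212.0], 0.58)]
dock [([174.0, 191.0, 235.0, 228.0], 0.9)]
kettlebell [([366.0, 126.0, 406.0, 167.0], 0.93)]
bottle [([114.0, 124.0, 154.0, 166.0], 0.81)]
tape_measure [([374.0, 176.0, 391.0, 194.0], 0.88)]
side 372.7517753948417 257.25944803845977 201.36406480938788 [ 0.51236531 -0.7617859   0.5617991 ] [[1.0, -0.04, 0.02], [-0.0, -0.54, -0.84], [0.05, 0.84, -0.54]]
fob [([240.0, 265.0, 262.0, 289.0], 0.82)]
grip_ring [([238.0, 280.0, 264.0, 308.0], 0.92), ([243.0, 265.0, 260.0, 281.0], 0.51)]
dock [([228.0, 162.0, 264.0, 208.0], 0.91), ([177.0, 156.0, 209.0, 177.0], 0.24)]
kettlebell [([241.0, 264.0, 260.0, 291.0], 0.63), ([318.0, 279.0, 388.0, 378.0], 0.57)]
bottle [([286.0, 103.0, 310.0, 162.0], 0.59)]
tape_measure [([262.0, 322.0, 302.0, 355.0], 0.57)]
{'clock': 0.7, 'joint_pos': array([1.14039066e+00, 3.13125655e-01, 4.60865552e-02, 1.30357096e+00,
       2.46313200e-05, 1.43117678e+00]), 'qvel': array([ 0.00151185, -0.00026723,  0.00014363,  0.00195977, -0.0004524 ,
        0.00185122]), 'tau': array([-8.59669653e-04, -4.80292618e+01,  2.98747820e+01, -2.52173131e-04,
       -1.96146507e-04, -2.10876948e-06]), 'tcp_pos': array([0.16488868, 0.55090099, 0.23136001]), 'orientation': array([1.43671022e-05, 1.44881356e-01, 9.89449030e-01, 9.28378132e-05]), 'wrist_force': array([0.38422819, 0.04208084, 0.94034943]), 'ft_torque': array([ 0.02013404,  0.04732765, -0.02915721]), 'finger_gap': 0.08549434864816666}
```

View pics/a.png

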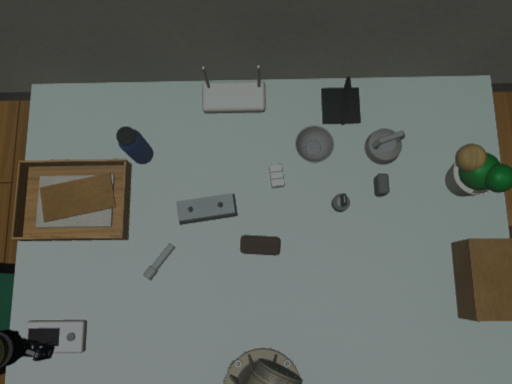

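View pics/b.png

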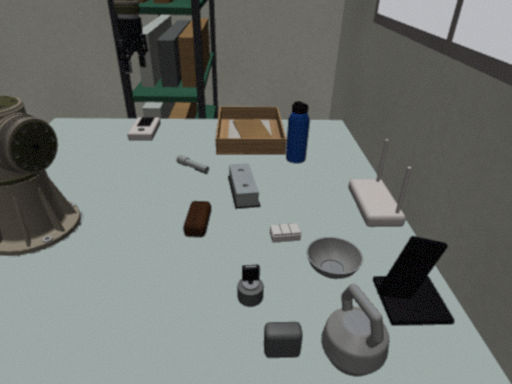

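Top: dock at about (206,208) with its sockets near (191,209) and (220,205), and the fob in its ring near (342,202). Side: fob near (251,280), dock near (244,185). I'll enlarge these for sub-pixel measurement.

```bash
python3 - <<'E'
from h import *
a=cv2.imread('pics/a.png');b=cv2.imread('pics/b.png')
r=lambda i,x,y,w,h,s:cv2.resize(i[y:y+h,x:x+w],None,fx=s,fy=s,interpolation=cv2.INTER_CUBIC)
# each 380x280 : top dock(170,183) 76x56 s5 ; top fob (318,175) ; side dock(210,150) ; side fob (214,258)
t=[r(a,170,183,76,56,5),r(a,318,175,76,56,5),r(b,208,155,76,56,5),r(b,214,258,76,56,5)]
t=[np.clip(x.astype(float)*1.8,0,255).astype(np.uint8) for x in t]
cv2.imwrite('pics/c.png',np.vstack([np.hstack(t[:2]),np.hstack(t[2:])]))
for n,uv,z in(('top',(191,209),.045),('top',(220,205),.045),('side',(241,171),.045),('side',(246,183),.045),('top',(344,200),.079),('side',(251,272),.066),('side',(251,287),.034)):print(n,uv,ray(n,uv,z).round(4))
E
```

```text
top (191, 209) [0.5151 0.2046 0.045 ]
top (220, 205) [0.5259 0.1179 0.045 ]
side (241, 171) [0.5161 0.1991 0.045 ]
side (246, 183) [0.5295 0.1295 0.045 ]
top (344, 200) [ 0.5292 -0.2454  0.079 ]
side (251, 272) [ 0.533  -0.2423  0.066 ]
side (251, 287) [ 0.5332 -0.2498  0.034 ]
```

View pics/c.png

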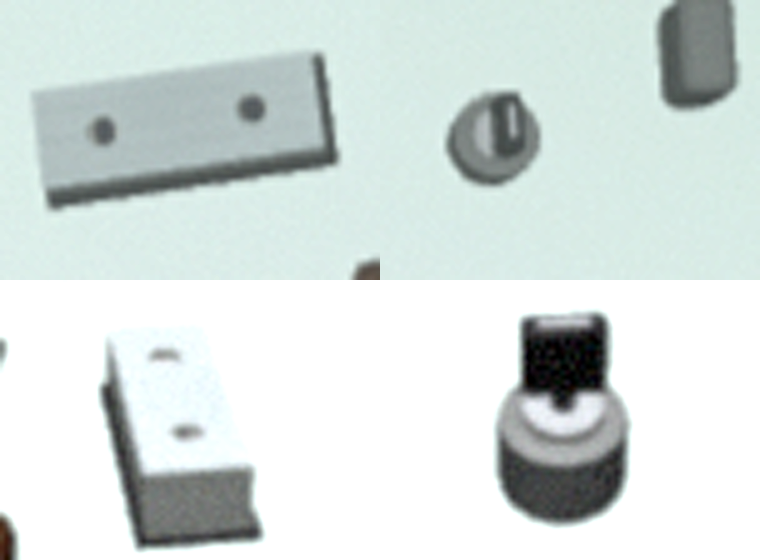

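Sockets in the top view are at about (190.1,208.9) and (220,204.5). In the side view they are at (240.7,170) and (245.2,185.2). The tab top is at (344.2,199.2) in the top view and (250.8,266.2) in the side view.

```bash
python3 - <<'E'
from h import *
P=lambda u,v,x0,y0:((u+.5)/5-.5+x0,(v+.5)/5-.5+y0)
T=lambda u,v:P(u,v,170,183)
for l,(t,s) in {'L':((102,131),(165,75)),'R':((251,109),(187,152))}.items():
    print(l,ray('top',T(*t),.045).round(4),ray('side',P(*s,208,155),.045).round(4))
A=[ray('top',T(*c),.045) for c in((33,93),(318,54),(334,160),(49,190))]  # top-face corners
print('corners',np.round(A,4).tolist(),'mean',np.mean(A,0).round(4))
B=[ray('side',P(*c,208,155),.045) for c in((110,50),(207,50),(252,187),(143,194))]
print('cornersS',np.round(B,4).tolist(),'mean',np.mean(B,0).round(4))
F=lambda u,v:P(u-380,v,318,175)
S=lambda u,v:P(u-380,v-280,214,258)
print('tab top T',ray('top',F(513,123),.082),'S',ray('side',S(565,321),.082))
print('rim T',ray('top',F(492,138),.034),'S',ray('side',S(564,422),.034),'collar S',ray('side',S(564,402),.040))
for e,z in(((524,392),(605,388)),.050),(((523,326),(606,324)),.082):
    p,q=[ray('side',S(*x),z) for x in e]; d=q-p; print('edge',p,q,np.hypot(*d[:2]),np.degrees(np.arctan2(d[1],d[0])))
s=get_state()['tcp_pos'];print(s)
E
```

```text
L [0.5157 0.2076 0.045 ] [0.5149 0.2078 0.045 ]
R [0.5277 0.1185 0.045 ] [0.5266 0.1186 0.045 ]
corners [[0.5394, 0.2495, 0.045], [0.5607, 0.0783, 0.045], [0.4962, 0.069, 0.045], [0.4806, 0.2386, 0.045]] mean [0.5192 0.1589 0.045 ]
cornersS [[0.4821, 0.2395, 0.045], [0.5403, 0.2397, 0.045], [0.5606, 0.0818, 0.045], [0.5029, 0.075, 0.045]] mean [0.5215 0.159  0.045 ]
tab top T [ 0.53098565 -0.245569    0.082     ] S [ 0.53201854 -0.24255849  0.082     ]
rim T [ 0.53098968 -0.24156901  0.034     ] S [ 0.53211911 -0.24717821  0.034     ] collar S [ 0.53216495 -0.24251059  0.04      ]
edge [ 0.51669053 -0.24692322  0.05      ] [ 0.54764623 -0.24537813  0.05      ] 0.030994236788851607 2.8574256969733867
edge [ 0.51631083 -0.24499675  0.082     ] [ 0.54728266 -0.24444429  0.082     ] 0.03097675044008911 1.0219079832791116
[0.16488868 0.55090099 0.23136001]
```

Both cameras agree: the left socket is at (0.515, 0.208), the right at (0.527, 0.119), 90 mm apart as specified. The fob is at (0.5315, -0.2435) with yaw of about 4°. Now moving above the fob.

>>> play_rows(moves=[{"claw": 6, "delta_pos": [-0.5, -0.6, 0], "twist": 0}, {"claw": 6, "delta_pos": [-2, -2.2, 0], "twist": 0}, {"claw": 6, "delta_pos": [-4.5, -5, 0], "twist": 0}, {"claw": 6, "delta_pos": [-8, -9, 0], "twist": 0}, {"claw": 6, "delta_pos": [-11.5, -13, 0], "twist": 0}, {"claw": 6, "delta_pos": [-15, -17, 0], "twist": 0}, {"claw": 6, "delta_pos": [-18.5, -21, 0], "twist": 0}, {"claw": 6, "delta_pos": [-22, -25, 0], "twist": 0}, {"claw": 6, "delta_pos": [-25.5, -29, 0], "twist": 0}, {"claw": 6, "delta_pos": [-29, -33, 0], "twist": 0}, {"claw": 6, "delta_pos": [-32, -36.4, 0], "twist": 0}, {"claw": 6, "delta_pos": [-34, -38.6, 0], "twist": 0}], force=40)

```text
clock: 2.2
tcp_pos: [0.3803, 0.0815, 0.2315]
orientation: [0.0, 0.146, 0.989, -0.0]
wrist_force: [0.8, 0.0, -0.0]
finger_gap: 0.0601
```

>>> play_rows(moves=[{"claw": 6, "delta_pos": [-2, -2.2, 0], "twist": -2}, {"claw": 6, "delta_pos": [-5, -5.6, 0], "twist": -5}, {"claw": 6, "delta_pos": [-8.5, -9.6, 0], "twist": -8}, {"claw": 6, "delta_pos": [-12, -13.6, 0], "twist": -11}, {"claw": 6, "delta_pos": [-15.5, -17.5, 0], "twist": -14}, {"claw": 6, "delta_pos": [-19, -21.4, 0], "twist": -17}, {"claw": 6, "delta_pos": [-21.5, -24.2, 0], "twist": -19}, {"claw": 6, "delta_pos": [-23, -26, 0], "twist": -20.7}, {"claw": 6, "delta_pos": [-23.9, -26.9, 0], "twist": -20.7}, {"claw": 6, "delta_pos": [-23.9, -26.9, 0], "twist": -20.7}])

```text
clock: 3.45
tcp_pos: [0.5316, -0.2429, 0.231]
orientation: [-0.0, -0.035, 0.999, 0.0]
wrist_force: [0.9, 0.9, -0.5]
finger_gap: 0.0602
```

>>> play_rows(moves=[{"claw": 6, "delta_pos": [0, 0, 2], "twist": 0}, {"claw": 6, "delta_pos": [0, 0, 5], "twist": 0}, {"claw": 6, "delta_pos": [0, 0, 8.5], "twist": 0}, {"claw": 6, "delta_pos": [0, 0, 12], "twist": 0}, {"claw": 5, "delta_pos": [0, 0, 15], "twist": 0}, {"claw": 4, "delta_pos": [0, 0, 17], "twist": 0}, {"claw": 3.5, "delta_pos": [0, 0, 18], "twist": 0}, {"claw": 3.5, "delta_pos": [0, 0, 18], "twist": 0}])

```text
clock: 4.45
tcp_pos: [0.5314, -0.2418, 0.0512]
orientation: [-0.0, -0.036, 0.999, 0.0]
wrist_force: [-0.1, -0.3, 0.4]
finger_gap: 0.0349
```

```bash
python3 - <<'E'
from h import *
s=save('side','d.png',(200,220,310,310),6)
print(get_state()['tcp_pos'])
E
```

```text
[ 0.531957   -0.24226451  0.0519286 ]
```

View pics/d.png

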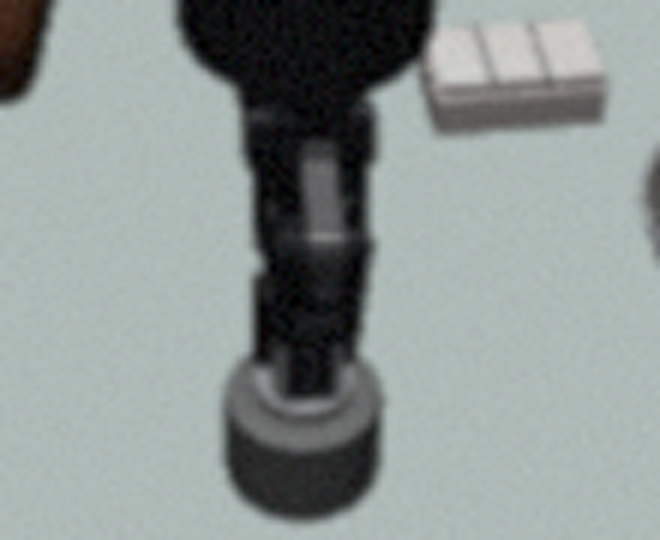

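The fingers straddle the tab (tab at about (305,330) in the crop) and the ring is undisturbed. Closing.

>>> play_rows(moves=[{"claw": 1, "delta_pos": [0, 0, 0], "twist": 0}, {"claw": 1, "delta_pos": [0, 0, 0], "twist": 0}, {"claw": 1, "delta_pos": [0, 0, 0], "twist": 0}, {"claw": 1, "delta_pos": [0, 0, 0], "twist": 0}, {"claw": 1, "delta_pos": [0, 0, 0], "twist": 0}], force=60)

```text
clock: 5.12
tcp_pos: [0.5325, -0.243, 0.052]
orientation: [0.001, -0.035, 0.999, -0.0]
wrist_force: [1.3, 0.5, 5.5]
finger_gap: 0.0132
```

>>> play_rows(moves=[{"claw": 1, "delta_pos": [0, 0, -0.3], "twist": 0}, {"claw": 1, "delta_pos": [0, 0, -0.8], "twist": 0}, {"claw": 1, "delta_pos": [0, 0, -1.5], "twist": 0}, {"claw": 1, "delta_pos": [0, 0, -2.5], "twist": 0}, {"claw": 1, "delta_pos": [0, 0, -4], "twist": 0}, {"claw": 1, "delta_pos": [0, 0, -6], "twist": 0}, {"claw": 1, "delta_pos": [0, 0, -8], "twist": 0}, {"claw": 1, "delta_pos": [0, 0, -9.5], "twist": 0}, {"claw": 1, "delta_pos": [0, 0, -10], "twist": 0}, {"claw": 1, "delta_pos": [0, 0, -10], "twist": 0}])

```text
clock: 6.38
tcp_pos: [0.5318, -0.2427, 0.1515]
orientation: [0.0, -0.035, 0.999, -0.0]
wrist_force: [0.1, -1.1, -0.8]
finger_gap: 0.0129
```

```bash
python3 - <<'E'
from h import *
s=save('side','e.png',(200,180,310,310),4.5)
S=get_state();print(S['tcp_pos'],S['finger_gap'],S['wrist_force'])
E
```

```text
[ 0.53153895 -0.24246629  0.15087713] 0.013238490072271725 [-0.51660896 -0.75796756 -2.35203933]
```

View pics/e.png

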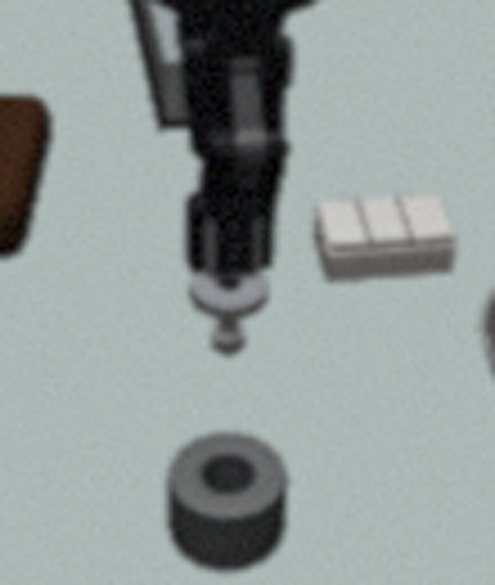

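The fob hangs upright in the grip (collar at crop (229,290), nose at (228,350)), and the ring stayed in place. Next I check the fob's offset from the TCP.

```bash
python3 - <<'E'
from h import *
P=lambda u,v:((u+.5)/4.5-.5+200,(v+.5)/4.5-.5+180)
print('collar top',ray('side',P(229,288),.1395),'ring rim hole',ray('side',P(228,474),.034))
print('head',ray('side',P(228,341),.1335-.023))
im=imaging.read_camera('top')
for q in('fob','grip_ring'): print(q,spotter.spot_in('top',q)[:2],spotter.spot_in('side',q)[:2])
n=[];
for k in range(6):
    imaging.read_camera('side');S=get_state();n.append([*S['tcp_pos'],*S['wrist_force']])
print(np.mean(n,0).round(4),np.std(n,0).round(4),get_state()['joint_pos'].round(2))
E
```

```text
collar top [ 0.53098096 -0.24762902  0.1395    ] ring rim hole [ 0.53195418 -0.2443917   0.034     ]
head [ 0.53098449 -0.24587658  0.1105    ]
fob [] [{'extent': [242.5, 223.6, 259.7, 257.5], 'conf': 0.72}]
grip_ring [] [{'extent': [237.5, 278.9, 265.3, 306.3], 'conf': 0.82}, {'extent': [268.1, 223.8, 300.2, 243.2], 'conf': 0.21}]
[ 0.5317 -0.2425  0.151   0.1974 -0.0458 -1.0649] [1.000e-04 0.000e+00 2.000e-04 6.322e-01 5.697e-01 2.051e-01] [-0.57  0.37 -0.08  1.13  0.   -0.64]
```

>>> play_rows(moves=[{"claw": 1, "delta_pos": [0, 1, 0], "twist": 0}, {"claw": 1, "delta_pos": [-0.2, 3.5, 0], "twist": 0}, {"claw": 1, "delta_pos": [-0.4, 7, 0], "twist": 0}, {"claw": 1, "delta_pos": [-0.7, 11, 0], "twist": 0}, {"claw": 1, "delta_pos": [-0.9, 15.5, 0], "twist": 0}, {"claw": 1, "delta_pos": [-1.2, 20, 0], "twist": 0}, {"claw": 1, "delta_pos": [-1.4, 24.5, 0], "twist": 0}, {"claw": 1, "delta_pos": [-1.7, 28.5, 0], "twist": 0}, {"claw": 1, "delta_pos": [-1.9, 32, 0], "twist": 0}, {"claw": 1, "delta_pos": [-2, 34.5, 0], "twist": 0}, {"claw": 1, "delta_pos": [-2.1, 36, 0], "twist": 0}, {"claw": 1, "delta_pos": [-2.1, 36, 0], "twist": 0}])

```text
clock: 8.48
tcp_pos: [0.5271, 0.1188, 0.1513]
orientation: [0.0, -0.036, 0.999, -0.0]
wrist_force: [-0.1, 0.1, -0.5]
finger_gap: 0.0129
```

>>> play_rows(moves=[{"claw": 1, "delta_pos": [0, 0, 1], "twist": 0}, {"claw": 1, "delta_pos": [0, 0, 3], "twist": 0}, {"claw": 1, "delta_pos": [0, 0, 4.5], "twist": 0}, {"claw": 1, "delta_pos": [0, 0, 5], "twist": 0}, {"claw": 1, "delta_pos": [0, 0, 5], "twist": 0}])

```text
clock: 9.1
tcp_pos: [0.5272, 0.1176, 0.1009]
orientation: [-0.0, -0.035, 0.999, 0.0]
wrist_force: [-0.1, -0.0, -0.7]
finger_gap: 0.0128
```

```bash
cat > m.py <<'E'
from h import *
import sys
def m(k=5):
    n=[]
    for _ in range(k):
        imaging.read_camera('side');S=get_state();n.append([*S['tcp_pos'],*S['wrist_force']])
    print(S['clock'],np.mean(n,0).round(4),'gap',S['finger_gap'].round(4))
if __name__=='__main__': m(int(sys.argv[1]))
E
python3 - <<'E'
from h import *
from m import m
m(3)
s=save('side','f.png',(210,110,290,210),6)
E
```

```text
Traceback (most recent call last):
  File "m.py", line 7, in m
    print(S['clock'],np.mean(n,0).round(4),'gap',S['finger_gap'].round(4))
                                                 ^^^^^^^^^^^^^^^^^^^^^
AttributeError: 'float' object has no attribute 'round'
```

```bash
sed -i "s/S\['finger_gap'\].round(4)/round(S['finger_gap'],4)/" m.py
python3 - <<'E'
from h import *
from m import m
m(3)
s=save('side','f.png',(210,110,290,210),6)
z=.101-.0175
for p in((.5267,.1185,z-.023),(.5267,.1185,z+.006),(.5272,.1186,.045)): print(((proj('side',p)+.5-[210,110])*6-.5).round(1))
E
```

```text
9.4 [ 0.5279  0.118   0.1019  0.3557  0.0932 -1.3375] gap 0.0131
[212.8 423. ]
[213.1 366.2]
[213.8 452.5]
```

View pics/f.png

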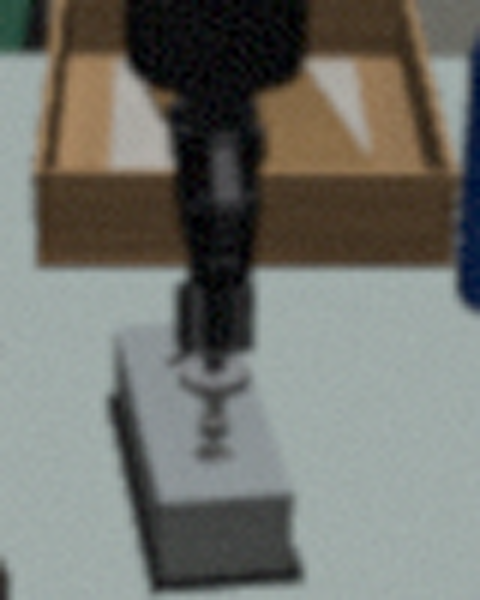

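In the side view the collar (214,370) and head (213,430) sit right above the right socket (about (214,453)). Lowering in small, force-checked steps.

>>> play_rows(moves=[{"claw": 1, "delta_pos": [0.05, 0.05, 0.3], "twist": 0}, {"claw": 1, "delta_pos": [0.05, 0.05, 0.6], "twist": 0}, {"claw": 1, "delta_pos": [0.05, 0.05, 0.6], "twist": 0}])

```text
clock: 9.82
tcp_pos: [0.5265, 0.1185, 0.0949]
orientation: [-0.0, -0.035, 0.999, 0.0]
wrist_force: [0.0, 0.4, -0.5]
finger_gap: 0.013
```

>>> play_rows(moves=[{"claw": 1, "delta_pos": [0, 0, 0.15], "twist": 0}, {"claw": 1, "delta_pos": [0, 0, 0.15], "twist": 0}])

```text
clock: 10.07
tcp_pos: [0.5268, 0.1184, 0.0937]
orientation: [-0.0, -0.035, 0.999, 0.0]
wrist_force: [-0.2, -0.4, -0.9]
finger_gap: 0.0128
```

>>> play_rows(moves=[{"claw": 1, "delta_pos": [0, 0, 0.15], "twist": 0}, {"claw": 1, "delta_pos": [0, 0, 0.15], "twist": 0}])

```text
clock: 10.32
tcp_pos: [0.5268, 0.1184, 0.0922]
orientation: [-0.0, -0.035, 0.999, 0.0]
wrist_force: [-0.3, 0.6, -2.5]
finger_gap: 0.0135
```

>>> play_rows(moves=[{"claw": 1, "delta_pos": [0, 0, 0.15], "twist": 0}, {"claw": 1, "delta_pos": [0, 0, 0.15], "twist": 0}])

```text
clock: 10.58
tcp_pos: [0.5268, 0.1184, 0.0907]
orientation: [-0.0, -0.035, 0.999, 0.0]
wrist_force: [-0.9, 0.6, -1.2]
finger_gap: 0.0131
```

>>> play_rows(moves=[{"claw": 1, "delta_pos": [0, 0, 0.15], "twist": 0}, {"claw": 1, "delta_pos": [0, 0, 0.15], "twist": 0}])

```text
clock: 10.82
tcp_pos: [0.5268, 0.1185, 0.0891]
orientation: [-0.0, -0.035, 0.999, 0.0]
wrist_force: [-0.0, 0.1, -1.1]
finger_gap: 0.0135
```

>>> play_rows(moves=[{"claw": 1, "delta_pos": [0, 0, 0.15], "twist": 0}, {"claw": 1, "delta_pos": [0, 0, 0.15], "twist": 0}])

```text
clock: 11.08
tcp_pos: [0.527, 0.1186, 0.0878]
orientation: [0.0, -0.035, 0.999, 0.0]
wrist_force: [1.0, 1.6, -1.5]
finger_gap: 0.0129
```

```bash
python3 m.py 4
```

```text
11.275 [ 0.527   0.1185  0.0878  0.186   0.6996 -1.2461] gap 0.0134
```

The nose is in the hole with no side load. Continuing.

>>> play_rows(moves=[{"claw": 1, "delta_pos": [0, 0, 0.15], "twist": 0}, {"claw": 1, "delta_pos": [0, 0, 0.3], "twist": 0}, {"claw": 1, "delta_pos": [0, 0, 0.3], "twist": 0}])

```text
clock: 11.65
tcp_pos: [0.527, 0.1186, 0.0848]
orientation: [0.0, -0.035, 0.999, 0.0]
wrist_force: [1.1, 1.8, -1.1]
finger_gap: 0.013
```

>>> play_rows(moves=[{"claw": 1, "delta_pos": [0, 0, 0.1], "twist": 0}, {"claw": 1, "delta_pos": [0, 0, 0.1], "twist": 0}])

```text
clock: 11.9
tcp_pos: [0.527, 0.1186, 0.0839]
orientation: [0.0, -0.035, 0.999, 0.0]
wrist_force: [1.2, 2.0, -0.0]
finger_gap: 0.013
```

>>> play_rows(moves=[{"claw": 1, "delta_pos": [0, 0, 0.1], "twist": 0}, {"claw": 1, "delta_pos": [0, 0, 0.1], "twist": 0}])

```text
clock: 12.15
tcp_pos: [0.527, 0.1186, 0.0829]
orientation: [0.0, -0.035, 0.999, 0.0]
wrist_force: [0.1, 3.1, 0.6]
finger_gap: 0.0135
```

>>> play_rows(moves=[{"claw": 1, "delta_pos": [0, 0, 0.1], "twist": 0}, {"claw": 1, "delta_pos": [0, 0, 0.1], "twist": 0}])

```text
clock: 12.4
tcp_pos: [0.527, 0.1186, 0.0818]
orientation: [0.0, -0.035, 0.999, 0.0]
wrist_force: [1.4, 3.3, 0.5]
finger_gap: 0.0128
```

>>> play_rows(moves=[{"claw": 1, "delta_pos": [-0.03, 0.07, 0], "twist": 0}, {"claw": 1, "delta_pos": [-0.03, 0.07, 0.1], "twist": 0}, {"claw": 1, "delta_pos": [-0.03, 0.07, 0.1], "twist": 0}])

```text
clock: 12.78
tcp_pos: [0.5268, 0.1189, 0.0805]
orientation: [-0.0, -0.035, 0.999, -0.0]
wrist_force: [1.5, 1.3, -0.3]
finger_gap: 0.013
```

>>> play_rows(moves=[{"claw": 1, "delta_pos": [0, 0, 0.1], "twist": 0}, {"claw": 1, "delta_pos": [0, 0, 0.1], "twist": 0}])

```text
clock: 13.02
tcp_pos: [0.5268, 0.119, 0.0795]
orientation: [-0.0, -0.035, 0.999, -0.0]
wrist_force: [0.1, 0.3, -0.9]
finger_gap: 0.0128
```

>>> play_rows(moves=[{"claw": 1, "delta_pos": [0, 0, 0.1], "twist": 0}, {"claw": 1, "delta_pos": [0, 0, 0.1], "twist": 0}])

```text
clock: 13.28
tcp_pos: [0.5268, 0.1193, 0.0786]
orientation: [-0.0, -0.035, 0.999, 0.0]
wrist_force: [-1.1, 1.0, 0.1]
finger_gap: 0.0134
```

```bash
python3 m.py 4
```

```text
13.475 [ 0.5268  0.1193  0.0787  0.1169  1.4003 -0.9489] gap 0.0134
```

>>> play_rows(moves=[{"claw": 1, "delta_pos": [0, 0, 0.1], "twist": 0}, {"claw": 1, "delta_pos": [0, 0, 0.2], "twist": 0}, {"claw": 1, "delta_pos": [0, 0, 0.2], "twist": 0}])

```text
clock: 13.85
tcp_pos: [0.5272, 0.1194, 0.0768]
orientation: [0.0, -0.035, 0.999, 0.0]
wrist_force: [-0.3, 2.8, 0.1]
finger_gap: 0.0132
```

>>> play_rows(moves=[{"claw": 1, "delta_pos": [0, 0, 0.1], "twist": 0}, {"claw": 1, "delta_pos": [0, 0, 0.2], "twist": 0}, {"claw": 1, "delta_pos": [0, 0, 0.2], "twist": 0}])

```text
clock: 14.22
tcp_pos: [0.5272, 0.1191, 0.0747]
orientation: [0.0, -0.035, 0.999, -0.0]
wrist_force: [0.3, 2.7, -0.4]
finger_gap: 0.0132
```

>>> play_rows(moves=[{"claw": 1, "delta_pos": [0, 0, 0.1], "twist": 0}, {"claw": 1, "delta_pos": [0, 0, 0.2], "twist": 0}, {"claw": 1, "delta_pos": [0, 0, 0.2], "twist": 0}])

```text
clock: 14.6
tcp_pos: [0.5271, 0.1191, 0.0726]
orientation: [-0.0, -0.035, 0.999, -0.0]
wrist_force: [0.2, 1.6, 0.5]
finger_gap: 0.013
```

```bash
python3 m.py 4
```

```text
14.8 [ 0.5271  0.1191  0.0727  0.5361  1.7121 -0.911 ] gap 0.0129
```

>>> play_rows(moves=[{"claw": 1, "delta_pos": [0, 0.03, 0.1], "twist": 0}, {"claw": 1, "delta_pos": [0, 0.03, 0.2], "twist": 0}, {"claw": 1, "delta_pos": [0, 0.03, 0.2], "twist": 0}])

```text
clock: 15.18
tcp_pos: [0.5271, 0.1193, 0.0708]
orientation: [0.0, -0.035, 0.999, -0.0]
wrist_force: [0.4, 0.8, -0.3]
finger_gap: 0.0126
```

>>> play_rows(moves=[{"claw": 1, "delta_pos": [0, 0, 0.1], "twist": 0}, {"claw": 1, "delta_pos": [0, 0, 0.1], "twist": 0}])

```text
clock: 15.42
tcp_pos: [0.527, 0.1194, 0.0696]
orientation: [-0.0, -0.035, 0.999, -0.0]
wrist_force: [-0.7, 0.9, -1.4]
finger_gap: 0.013
```

>>> play_rows(moves=[{"claw": 1, "delta_pos": [0, 0, 0.1], "twist": 0}, {"claw": 1, "delta_pos": [0, 0, 0.1], "twist": 0}])

```text
clock: 15.68
tcp_pos: [0.5269, 0.1196, 0.0685]
orientation: [-0.0, -0.035, 0.999, 0.0]
wrist_force: [0.8, 1.8, -1.3]
finger_gap: 0.0132
```

>>> play_rows(moves=[{"claw": 1, "delta_pos": [0, 0, 0.1], "twist": 0}, {"claw": 1, "delta_pos": [0, 0, 0.1], "twist": 0}])

```text
clock: 15.92
tcp_pos: [0.5268, 0.1193, 0.0675]
orientation: [-0.0, -0.035, 0.999, -0.0]
wrist_force: [0.4, -0.3, -1.9]
finger_gap: 0.0133
```

```bash
python3 m.py 4
```

```text
16.125 [ 0.5268  0.1194  0.0676 -0.6771  0.9272 -2.0807] gap 0.0129
```

>>> play_rows(moves=[{"claw": 1, "delta_pos": [0, 0, 0.1], "twist": 0}, {"claw": 1, "delta_pos": [0, 0, 0.1], "twist": 0}])

```text
clock: 16.38
tcp_pos: [0.5272, 0.1193, 0.0668]
orientation: [0.0, -0.035, 0.999, -0.0]
wrist_force: [0.3, 0.5, -1.1]
finger_gap: 0.0127
```

>>> play_rows(moves=[{"claw": 1, "delta_pos": [0, 0, 0.1], "twist": 0}, {"claw": 1, "delta_pos": [0, 0, 0.1], "twist": 0}])

```text
clock: 16.62
tcp_pos: [0.5271, 0.1194, 0.0658]
orientation: [0.0, -0.035, 0.999, -0.0]
wrist_force: [-0.1, 0.2, -0.2]
finger_gap: 0.0132
```

```bash
python3 m.py 3
```

```text
16.775 [ 0.5271  0.1194  0.0658 -0.4673  0.1885 -1.5519] gap 0.0125
```

>>> play_rows(moves=[{"claw": 1, "delta_pos": [0, 0, 0.1], "twist": 0}, {"claw": 1, "delta_pos": [0, 0, 0.1], "twist": 0}])

```text
clock: 17.02
tcp_pos: [0.527, 0.1195, 0.0647]
orientation: [-0.0, -0.035, 0.999, 0.0]
wrist_force: [-0.5, -0.7, -1.4]
finger_gap: 0.013
```

>>> play_rows(moves=[{"claw": 1, "delta_pos": [0, 0, 0.1], "twist": 0}, {"claw": 1, "delta_pos": [0, 0, 0.1], "twist": 0}])

```text
clock: 17.27
tcp_pos: [0.5271, 0.1195, 0.0638]
orientation: [0.0, -0.035, 0.999, 0.0]
wrist_force: [0.6, 0.2, -0.7]
finger_gap: 0.0132
```

```bash
python3 m.py 3
```

```text
17.425 [ 0.5271  0.1195  0.0638  0.0341  0.3461 -1.0213] gap 0.0129
```

>>> play_rows(moves=[{"claw": 1, "delta_pos": [0, 0, 0.1], "twist": 0}, {"claw": 1, "delta_pos": [0, 0, 0.1], "twist": 0}])

```text
clock: 17.68
tcp_pos: [0.5271, 0.1195, 0.0632]
orientation: [0.0, -0.035, 0.999, 0.0]
wrist_force: [-0.9, 0.4, 3.0]
finger_gap: 0.013
```

>>> play_rows(moves=[{"claw": 1, "delta_pos": [0, 0, 0.1], "twist": 0}, {"claw": 1, "delta_pos": [0, 0, 0.1], "twist": 0}])

```text
clock: 17.92
tcp_pos: [0.5271, 0.1195, 0.0626]
orientation: [0.0, -0.035, 0.999, 0.0]
wrist_force: [-2.9, 0.4, 7.9]
finger_gap: 0.0133
```

```bash
python3 m.py 3
```

```text
18.075 [ 0.5271  0.1195  0.0626 -3.4623 -0.3369  7.6321] gap 0.0131
```

The fob is home (TCP 0.0626 under about 9 N). The press-in needed almost no force, so this socket is probably the worn one. Tugging in steps.

>>> play_rows(moves=[{"claw": 1, "delta_pos": [0, 0, -0.1], "twist": 0}, {"claw": 1, "delta_pos": [0, 0, -0.25], "twist": 0}, {"claw": 1, "delta_pos": [0, 0, -0.25], "twist": 0}])

```text
clock: 18.45
tcp_pos: [0.5271, 0.1195, 0.064]
orientation: [-0.0, -0.035, 0.999, 0.0]
wrist_force: [0.3, 0.1, -0.9]
finger_gap: 0.013
```

>>> play_rows(moves=[{"claw": 1, "delta_pos": [0, 0, -0.1], "twist": 0}, {"claw": 1, "delta_pos": [0, 0, -0.1], "twist": 0}])

```text
clock: 18.7
tcp_pos: [0.5271, 0.1194, 0.0652]
orientation: [-0.0, -0.035, 0.999, 0.0]
wrist_force: [-0.3, 0.2, -1.3]
finger_gap: 0.0136
```

>>> play_rows(moves=[{"claw": 1, "delta_pos": [0, 0, -0.1], "twist": 0}, {"claw": 1, "delta_pos": [0, 0, -0.1], "twist": 0}])

```text
clock: 18.95
tcp_pos: [0.5272, 0.1195, 0.0664]
orientation: [0.0, -0.035, 0.999, 0.0]
wrist_force: [-0.9, -0.6, -0.0]
finger_gap: 0.013
```

```bash
python3 m.py 3
```

```text
19.1 [ 0.5271  0.1195  0.0663 -0.0375  0.0639 -0.5605] gap 0.0132
```

>>> play_rows(moves=[{"claw": 1, "delta_pos": [0, 0, -0.1], "twist": 0}, {"claw": 1, "delta_pos": [0, 0, -0.1], "twist": 0}])

```text
clock: 19.35
tcp_pos: [0.527, 0.1196, 0.0673]
orientation: [-0.0, -0.035, 0.999, 0.0]
wrist_force: [-0.5, 0.4, -2.1]
finger_gap: 0.013
```

>>> play_rows(moves=[{"claw": 1, "delta_pos": [0, 0, -0.1], "twist": 0}, {"claw": 1, "delta_pos": [0, 0, -0.1], "twist": 0}])

```text
clock: 19.6
tcp_pos: [0.5269, 0.1197, 0.0682]
orientation: [-0.0, -0.035, 0.999, 0.0]
wrist_force: [0.3, 0.9, -2.1]
finger_gap: 0.0131
```

>>> play_rows(moves=[{"claw": 1, "delta_pos": [0, 0, -0.1], "twist": 0}, {"claw": 1, "delta_pos": [0, 0, -0.1], "twist": 0}])

```text
clock: 19.85
tcp_pos: [0.5268, 0.1195, 0.0692]
orientation: [-0.0, -0.035, 0.999, 0.0]
wrist_force: [-1.6, 1.4, -2.3]
finger_gap: 0.013
```

```bash
python3 m.py 3
```

```text
20.0 [ 0.5268  0.1194  0.0692 -1.0477  0.4646 -2.9491] gap 0.0133
```

>>> play_rows(moves=[{"claw": 1, "delta_pos": [0, 0, -0.1], "twist": 0}, {"claw": 1, "delta_pos": [0, 0, -0.1], "twist": 0}])

```text
clock: 20.25
tcp_pos: [0.527, 0.1194, 0.0705]
orientation: [-0.0, -0.035, 0.999, -0.0]
wrist_force: [-1.5, 1.2, -1.6]
finger_gap: 0.0132
```

>>> play_rows(moves=[{"claw": 1, "delta_pos": [0, 0, -0.1], "twist": 0}, {"claw": 1, "delta_pos": [0, 0, -0.1], "twist": 0}])

```text
clock: 20.5
tcp_pos: [0.5271, 0.1194, 0.0714]
orientation: [0.0, -0.035, 0.999, 0.0]
wrist_force: [-0.6, 0.6, -0.9]
finger_gap: 0.0132
```

>>> play_rows(moves=[{"claw": 1, "delta_pos": [0, 0, -0.1], "twist": 0}, {"claw": 1, "delta_pos": [0, 0, -0.2], "twist": 0}])

```text
clock: 20.75
tcp_pos: [0.5272, 0.1195, 0.0733]
orientation: [0.0, -0.035, 0.999, 0.0]
wrist_force: [-0.6, 0.2, -2.8]
finger_gap: 0.0132
```

>>> play_rows(moves=[{"claw": 1, "delta_pos": [0, 0, -0.1], "twist": 0}, {"claw": 1, "delta_pos": [0, 0, -0.2], "twist": 0}])

```text
clock: 21.0
tcp_pos: [0.5273, 0.1195, 0.0755]
orientation: [0.0, -0.035, 0.999, 0.0]
wrist_force: [-0.1, -0.1, -1.8]
finger_gap: 0.0132
```

```bash
python3 m.py 3
```

```text
21.15 [ 0.5273  0.1195  0.0757 -0.8503  0.9893 -0.6599] gap 0.0127
```

The worn catch let go at about 1–2 N: the fob rose 12 mm. Moving to the left socket, offset by the alignment found here.

>>> play_rows(moves=[{"claw": 1, "delta_pos": [0, 0, -0.8], "twist": 0}, {"claw": 1, "delta_pos": [0, 0, -2], "twist": 0}, {"claw": 1, "delta_pos": [0, 0, -3.2], "twist": 0}, {"claw": 1, "delta_pos": [0.1, 1, -3.6], "twist": 0}, {"claw": 1, "delta_pos": [0.2, 3, -3.6], "twist": 0}, {"claw": 1, "delta_pos": [0.35, 5.5, -3.6], "twist": 0}, {"claw": 1, "delta_pos": [0.5, 7.7, -3.6], "twist": 0}, {"claw": 1, "delta_pos": [0.55, 8.8, -3.2], "twist": 0}, {"claw": 1, "delta_pos": [0.56, 8.97, -2.8], "twist": 0}, {"claw": 1, "delta_pos": [0.56, 8.97, -2.4], "twist": 0}, {"claw": 1, "delta_pos": [0.56, 8.97, -2.2], "twist": 0}, {"claw": 1, "delta_pos": [0.56, 8.97, -2.2], "twist": 0}])

```text
clock: 22.65
tcp_pos: [0.5152, 0.2079, 0.0971]
orientation: [-0.0, -0.035, 0.999, -0.0]
wrist_force: [0.3, 0.1, -0.5]
finger_gap: 0.013
```

```bash
python3 - <<'E'
from h import *
from m import m
m(3)
s=save('side','g.png',(210,100,290,200),6)
z=.098-.0185
for p in((.515,.2084,z-.023),(.515,.2084,z+.006),(.5151,.2076,.045)): print(((proj('side',p)+.5-[210,100])*6-.5).round(1))
E
```

```text
22.8 [ 0.5154  0.2081  0.0974  0.4976 -0.329  -0.917 ] gap 0.013
[186.2 398.6]
[186.1 344.7]
[186.5 420.3]
```

View pics/g.png

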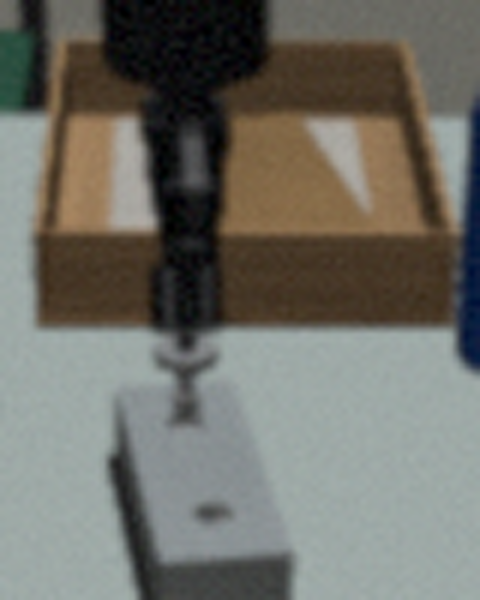

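The collar is at (185,352) and the nose at (185,415), right over the left socket (about (186,420)). The right socket is empty. Lowering.

>>> play_rows(moves=[{"claw": 1, "delta_pos": [0, 0.05, 0.2], "twist": 0}, {"claw": 1, "delta_pos": [0, 0.05, 0.4], "twist": 0}, {"claw": 1, "delta_pos": [0, 0.05, 0.5], "twist": 0}, {"claw": 1, "delta_pos": [0, 0.05, 0.5], "twist": 0}])

```text
clock: 23.35
tcp_pos: [0.515, 0.209, 0.0921]
orientation: [-0.0, -0.035, 0.999, 0.0]
wrist_force: [0.2, -0.9, -1.7]
finger_gap: 0.0132
```

>>> play_rows(moves=[{"claw": 1, "delta_pos": [0, 0, 0.1], "twist": 0}, {"claw": 1, "delta_pos": [0, 0, 0.2], "twist": 0}, {"claw": 1, "delta_pos": [0, 0, 0.2], "twist": 0}])

```text
clock: 23.72
tcp_pos: [0.5151, 0.209, 0.0902]
orientation: [-0.0, -0.035, 0.999, 0.0]
wrist_force: [0.6, -0.5, -1.5]
finger_gap: 0.0133
```

>>> play_rows(moves=[{"claw": 1, "delta_pos": [0, 0, 0.1], "twist": 0}, {"claw": 1, "delta_pos": [0, 0, 0.2], "twist": 0}, {"claw": 1, "delta_pos": [0, 0, 0.2], "twist": 0}])

```text
clock: 24.1
tcp_pos: [0.515, 0.209, 0.0882]
orientation: [-0.0, -0.035, 0.999, 0.0]
wrist_force: [0.3, -0.5, -1.3]
finger_gap: 0.0129
```

>>> play_rows(moves=[{"claw": 1, "delta_pos": [0, 0, 0.1], "twist": 0}, {"claw": 1, "delta_pos": [0, 0, 0.2], "twist": 0}, {"claw": 1, "delta_pos": [0, 0, 0.2], "twist": 0}])

```text
clock: 24.48
tcp_pos: [0.515, 0.209, 0.0862]
orientation: [-0.0, -0.035, 0.999, 0.0]
wrist_force: [-0.3, 1.3, -1.7]
finger_gap: 0.0131
```

```bash
python3 m.py 2
```

```text
24.575 [ 0.5151  0.209   0.0863 -0.4371  0.214  -0.596 ] gap 0.0129
```

In the hole. Catches are expected at TCP of about 0.080–0.083.

>>> play_rows(moves=[{"claw": 1, "delta_pos": [0, 0, 0.1], "twist": 0}, {"claw": 1, "delta_pos": [0, 0, 0.2], "twist": 0}, {"claw": 1, "delta_pos": [0, 0, 0.3], "twist": 0}, {"claw": 1, "delta_pos": [0, 0, 0.3], "twist": 0}])

```text
clock: 25.08
tcp_pos: [0.515, 0.209, 0.0832]
orientation: [-0.0, -0.035, 0.999, 0.0]
wrist_force: [0.1, 0.5, -1.2]
finger_gap: 0.0131
```

>>> play_rows(moves=[{"claw": 1, "delta_pos": [0, 0, 0.1], "twist": 0}, {"claw": 1, "delta_pos": [0, 0, 0.1], "twist": 0}])

```text
clock: 25.32
tcp_pos: [0.5151, 0.209, 0.0822]
orientation: [-0.0, -0.035, 0.999, 0.0]
wrist_force: [-0.0, 0.0, -0.5]
finger_gap: 0.013
```

>>> play_rows(moves=[{"claw": 1, "delta_pos": [0, 0, 0.1], "twist": 0}, {"claw": 1, "delta_pos": [0, 0, 0.1], "twist": 0}])

```text
clock: 25.58
tcp_pos: [0.5152, 0.2091, 0.0814]
orientation: [0.0, -0.035, 0.999, 0.0]
wrist_force: [-0.4, -0.5, 0.1]
finger_gap: 0.0131
```

>>> play_rows(moves=[{"claw": 1, "delta_pos": [0, 0, 0.1], "twist": 0}, {"claw": 1, "delta_pos": [0, 0, 0.1], "twist": 0}])

```text
clock: 25.82
tcp_pos: [0.5154, 0.2091, 0.0807]
orientation: [0.0, -0.035, 0.999, 0.0]
wrist_force: [-1.3, 0.1, 3.6]
finger_gap: 0.013
```

>>> play_rows(moves=[{"claw": 1, "delta_pos": [0, 0, 0.1], "twist": 0}, {"claw": 1, "delta_pos": [0, 0, 0.1], "twist": 0}])

```text
clock: 26.08
tcp_pos: [0.5155, 0.2092, 0.08]
orientation: [0.001, -0.035, 0.999, 0.0]
wrist_force: [-1.4, 0.6, 6.4]
finger_gap: 0.0134
```

>>> play_rows(moves=[{"claw": 1, "delta_pos": [0, 0, 0.05], "twist": 0}, {"claw": 1, "delta_pos": [0, 0, 0.05], "twist": 0}])

```text
clock: 26.32
tcp_pos: [0.5156, 0.2092, 0.0797]
orientation: [0.001, -0.035, 0.999, 0.0]
wrist_force: [-2.2, 0.1, 8.0]
finger_gap: 0.0133
```

```bash
python3 m.py 2
```

```text
26.425 [ 0.5156  0.2092  0.0797 -0.8612 -0.2476  6.9447] gap 0.0129
```

>>> play_rows(moves=[{"claw": 1, "delta_pos": [0, 0, 0.1], "twist": 0}, {"claw": 1, "delta_pos": [0, 0, 0.1], "twist": 0}])

```text
clock: 26.68
tcp_pos: [0.5159, 0.2092, 0.0788]
orientation: [0.001, -0.035, 0.999, 0.0]
wrist_force: [-1.2, 0.1, 5.7]
finger_gap: 0.0131
```

>>> play_rows(moves=[{"claw": 1, "delta_pos": [0, 0, 0.05], "twist": 0}, {"claw": 1, "delta_pos": [0, 0, 0.05], "twist": 0}])

```text
clock: 26.92
tcp_pos: [0.516, 0.2092, 0.0784]
orientation: [0.001, -0.035, 0.999, 0.0]
wrist_force: [-1.0, -0.4, 7.7]
finger_gap: 0.0131
```

```bash
python3 m.py 2
```

```text
27.025 [ 0.516   0.2092  0.0783 -0.6059  0.0971  6.7857] gap 0.0129
```

Steady at about 8–9 N, which fits a sound catch. Continuing.

>>> play_rows(moves=[{"claw": 1, "delta_pos": [0, 0, 0.1], "twist": 0}, {"claw": 1, "delta_pos": [0, 0, 0.2], "twist": 0}])

```text
clock: 27.28
tcp_pos: [0.5163, 0.2093, 0.0765]
orientation: [0.001, -0.035, 0.999, 0.0]
wrist_force: [-0.2, 0.1, 6.0]
finger_gap: 0.0131
```

>>> play_rows(moves=[{"claw": 1, "delta_pos": [0, 0, 0.1], "twist": 0}, {"claw": 1, "delta_pos": [0, 0, 0.15], "twist": 0}])

```text
clock: 27.52
tcp_pos: [0.5162, 0.2092, 0.0745]
orientation: [0.001, -0.035, 0.999, 0.0]
wrist_force: [0.9, 0.5, 4.1]
finger_gap: 0.0132
```

>>> play_rows(moves=[{"claw": 1, "delta_pos": [0, 0, 0.1], "twist": 0}, {"claw": 1, "delta_pos": [0, 0, 0.1], "twist": 0}])

```text
clock: 27.78
tcp_pos: [0.5158, 0.2091, 0.0728]
orientation: [0.001, -0.035, 0.999, 0.0]
wrist_force: [1.8, 0.3, 0.3]
finger_gap: 0.0131
```

```bash
python3 m.py 2
```

```text
27.875 [0.5157 0.2091 0.0727 2.7177 1.0003 0.5995] gap 0.0132
```

>>> play_rows(moves=[{"claw": 1, "delta_pos": [0, 0, 0.1], "twist": 0}, {"claw": 1, "delta_pos": [0, 0, 0.2], "twist": 0}])

```text
clock: 28.12
tcp_pos: [0.5152, 0.2091, 0.0709]
orientation: [0.0, -0.035, 0.999, 0.0]
wrist_force: [1.9, 0.4, 2.6]
finger_gap: 0.0131
```

>>> play_rows(moves=[{"claw": 1, "delta_pos": [0, 0, 0.1], "twist": 0}, {"claw": 1, "delta_pos": [0, 0, 0.2], "twist": 0}])

```text
clock: 28.38
tcp_pos: [0.5147, 0.209, 0.0685]
orientation: [-0.0, -0.035, 0.999, -0.0]
wrist_force: [1.1, 0.3, 2.2]
finger_gap: 0.013
```

>>> play_rows(moves=[{"claw": 1, "delta_pos": [0, 0, 0.1], "twist": 0}, {"claw": 1, "delta_pos": [0, 0, 0.15], "twist": 0}])

```text
clock: 28.62
tcp_pos: [0.5141, 0.2088, 0.0666]
orientation: [-0.001, -0.035, 0.999, -0.0]
wrist_force: [0.5, 0.5, -1.6]
finger_gap: 0.0133
```

>>> play_rows(moves=[{"claw": 1, "delta_pos": [0, 0, 0.1], "twist": 0}, {"claw": 1, "delta_pos": [0, 0, 0.1], "twist": 0}])

```text
clock: 28.88
tcp_pos: [0.5144, 0.2088, 0.0656]
orientation: [-0.001, -0.035, 0.999, -0.0]
wrist_force: [0.3, -0.2, -0.6]
finger_gap: 0.0129
```

```bash
python3 m.py 2
```

```text
28.975 [ 0.5147  0.2089  0.0659 -0.3682 -0.0825 -0.9325] gap 0.0128
```

Snapped over. Pressing to home (contact expected at about 0.0635).

>>> play_rows(moves=[{"claw": 1, "delta_pos": [0, 0, 0.1], "twist": 0}, {"claw": 1, "delta_pos": [0, 0, 0.1], "twist": 0}])

```text
clock: 29.22
tcp_pos: [0.515, 0.209, 0.0652]
orientation: [-0.0, -0.035, 0.999, 0.0]
wrist_force: [0.1, 0.3, -1.2]
finger_gap: 0.0133
```

>>> play_rows(moves=[{"claw": 1, "delta_pos": [0, 0, 0.1], "twist": 0}, {"claw": 1, "delta_pos": [0, 0, 0.1], "twist": 0}])

```text
clock: 29.48
tcp_pos: [0.5151, 0.209, 0.0642]
orientation: [-0.0, -0.035, 0.999, 0.0]
wrist_force: [0.1, -0.3, -1.6]
finger_gap: 0.0129
```

>>> play_rows(moves=[{"claw": 1, "delta_pos": [0, 0, 0.1], "twist": 0}, {"claw": 1, "delta_pos": [0, 0, 0.1], "twist": 0}])

```text
clock: 29.72
tcp_pos: [0.5152, 0.2091, 0.0635]
orientation: [0.0, -0.035, 0.999, 0.0]
wrist_force: [-0.3, -0.7, -0.2]
finger_gap: 0.0134
```

```bash
python3 m.py 2
```

```text
29.825 [ 0.5152  0.2091  0.0635 -0.8625 -0.1284  1.0258] gap 0.013
```

>>> play_rows(moves=[{"claw": 1, "delta_pos": [0, 0, 0.1], "twist": 0}, {"claw": 1, "delta_pos": [0, 0, 0.1], "twist": 0}])

```text
clock: 30.08
tcp_pos: [0.5152, 0.2091, 0.0629]
orientation: [0.0, -0.035, 0.999, 0.0]
wrist_force: [-1.8, -1.4, 5.4]
finger_gap: 0.0131
```

>>> play_rows(moves=[{"claw": 1, "delta_pos": [0, 0, 0.1], "twist": 0}, {"claw": 1, "delta_pos": [0, 0, 0.1], "twist": 0}])

```text
clock: 30.32
tcp_pos: [0.5152, 0.2091, 0.0624]
orientation: [0.0, -0.035, 0.999, 0.0]
wrist_force: [-3.8, -1.3, 9.4]
finger_gap: 0.0133
```

```bash
python3 m.py 3
```

```text
30.475 [ 0.5153  0.2091  0.0625 -2.7775 -0.7964  9.086 ] gap 0.013
```

Home under about 10 N, at the same height as in the first socket. Now the tug.

>>> play_rows(moves=[{"claw": 1, "delta_pos": [0, 0, -0.15], "twist": 0}, {"claw": 1, "delta_pos": [0, 0, -0.3], "twist": 0}, {"claw": 1, "delta_pos": [0, 0, -0.3], "twist": 0}])

```text
clock: 30.85
tcp_pos: [0.5151, 0.209, 0.064]
orientation: [-0.0, -0.035, 0.999, 0.0]
wrist_force: [-0.4, 0.2, -0.7]
finger_gap: 0.0132
```

>>> play_rows(moves=[{"claw": 1, "delta_pos": [0, 0, -0.1], "twist": 0}, {"claw": 1, "delta_pos": [0, 0, -0.1], "twist": 0}])

```text
clock: 31.1
tcp_pos: [0.5151, 0.209, 0.0652]
orientation: [-0.0, -0.035, 0.999, 0.0]
wrist_force: [-0.5, 0.2, -1.6]
finger_gap: 0.0127
```

>>> play_rows(moves=[{"claw": 1, "delta_pos": [0, 0, -0.1], "twist": 0}, {"claw": 1, "delta_pos": [0, 0, -0.1], "twist": 0}])

```text
clock: 31.35
tcp_pos: [0.5152, 0.2091, 0.0663]
orientation: [0.0, -0.035, 0.999, 0.0]
wrist_force: [0.2, 0.2, -0.3]
finger_gap: 0.0134
```

```bash
python3 m.py 2
```

```text
31.45 [ 0.5152  0.2091  0.0663 -0.4089  0.05   -1.8823] gap 0.0132
```

>>> play_rows(moves=[{"claw": 1, "delta_pos": [0, 0, -0.1], "twist": 0}, {"claw": 1, "delta_pos": [0, 0, -0.1], "twist": 0}])

```text
clock: 31.7
tcp_pos: [0.515, 0.2091, 0.0672]
orientation: [-0.0, -0.035, 0.999, 0.0]
wrist_force: [-0.1, -0.7, -2.7]
finger_gap: 0.0132
```

>>> play_rows(moves=[{"claw": 1, "delta_pos": [0, 0, -0.1], "twist": 0}, {"claw": 1, "delta_pos": [0, 0, -0.1], "twist": 0}])

```text
clock: 31.95
tcp_pos: [0.5149, 0.209, 0.0678]
orientation: [-0.0, -0.035, 0.999, 0.0]
wrist_force: [1.2, 0.7, -6.5]
finger_gap: 0.0131
```

```bash
python3 m.py 2
```

```text
32.05 [ 0.5149  0.209   0.0679  1.1729  0.6863 -7.1855] gap 0.013
```

>>> play_rows(moves=[{"claw": 1, "delta_pos": [0, 0, -0.1], "twist": 0}, {"claw": 1, "delta_pos": [0, 0, -0.1], "twist": 0}])

```text
clock: 32.3
tcp_pos: [0.5148, 0.209, 0.0686]
orientation: [-0.0, -0.035, 0.999, 0.0]
wrist_force: [1.6, 0.7, -11.4]
finger_gap: 0.013
```

```bash
python3 m.py 4
```

```text
32.5 [  0.5148   0.209    0.0687   1.58     1.3971 -12.3711] gap 0.0131
```

>>> play_rows(moves=[{"claw": 1, "delta_pos": [0, 0, -0.02], "twist": 0}, {"claw": 1, "delta_pos": [0, 0, -0.02], "twist": 0}, {"claw": 1, "delta_pos": [0, 0, -0.02], "twist": 0}, {"claw": 1, "delta_pos": [0, 0, -0.02], "twist": 0}])

```text
clock: 33.0
tcp_pos: [0.5148, 0.209, 0.0692]
orientation: [-0.0, -0.035, 0.999, -0.0]
wrist_force: [2.1, 1.7, -15.9]
finger_gap: 0.0131
```

```bash
python3 m.py 6;python3 m.py 6; python3 m.py 6;python3 m.py 6
```

```text
33.3 [  0.5148   0.209    0.0693   1.5948   1.1659 -16.3569] gap 0.0128
33.6 [  0.5148   0.209    0.0693   1.1851   1.2059 -16.2053] gap 0.0124
33.9 [  0.5149   0.209    0.0694   1.171    0.932  -16.6086] gap 0.013
34.2 [  0.5149   0.209    0.0694   0.7745   0.895  -17.2433] gap 0.0128
```

>>> play_rows(moves=[{"claw": 1, "delta_pos": [0, 0, 0], "twist": 0}, {"claw": 1, "delta_pos": [0, 0, 0], "twist": 0}, {"claw": 1, "delta_pos": [0, 0, 0], "twist": 0}, {"claw": 1, "delta_pos": [0, 0, 0], "twist": 0}])

```text
clock: 34.7
tcp_pos: [0.515, 0.209, 0.0694]
orientation: [-0.0, -0.035, 0.999, 0.0]
wrist_force: [-0.2, 0.9, -17.3]
finger_gap: 0.0137
```

The reading crept to −17 (about 16 N net), so I ease back to about 12 N and hold there.

>>> play_rows(moves=[{"claw": 1, "delta_pos": [0, 0, 0.06], "twist": 0}, {"claw": 1, "delta_pos": [0, 0, 0.06], "twist": 0}, {"claw": 1, "delta_pos": [0, 0, 0.06], "twist": 0}])

```text
clock: 35.08
tcp_pos: [0.5151, 0.209, 0.069]
orientation: [-0.0, -0.035, 0.999, 0.0]
wrist_force: [-1.8, 0.8, -15.1]
finger_gap: 0.0129
```

```bash
python3 m.py 3; python3 m.py 3
```

```text
35.225 [  0.5151   0.209    0.069   -1.1444   0.3981 -14.0964] gap 0.013
35.375 [  0.5151   0.209    0.069   -2.0925   0.7861 -14.0549] gap 0.0134
```

>>> play_rows(moves=[{"claw": 1, "delta_pos": [0, 0, 0.02], "twist": 0}, {"claw": 1, "delta_pos": [0, 0, 0.02], "twist": 0}, {"claw": 1, "delta_pos": [0, 0, 0.02], "twist": 0}, {"claw": 1, "delta_pos": [0, 0, 0.02], "twist": 0}])

```text
clock: 35.88
tcp_pos: [0.5151, 0.2091, 0.0688]
orientation: [0.0, -0.035, 0.999, 0.0]
wrist_force: [-1.9, 1.2, -12.5]
finger_gap: 0.0132
```

```bash
python3 m.py 5; python3 m.py 5;python3 m.py 5;python3 m.py 5;python3 m.py 5
```

```text
36.125 [  0.5151   0.209    0.0688  -1.8995  -0.0965 -12.5667] gap 0.0127
36.375 [  0.5151   0.209    0.0687  -2.2562   0.3165 -12.2721] gap 0.0131
36.625 [  0.5151   0.209    0.0687  -1.9779  -0.25   -12.6399] gap 0.013
36.875 [  0.5151   0.209    0.0687  -1.7296   0.2165 -12.0648] gap 0.0131
37.125 [  0.5151   0.2091   0.0687  -2.1552  -0.1352 -12.6406] gap 0.0129
```

The catch held: 16 N first, then a steady 12 N or so for over a second. Pressing back home.

>>> play_rows(moves=[{"claw": 1, "delta_pos": [0, 0, 0.1], "twist": 0}, {"claw": 1, "delta_pos": [0, 0, 0.2], "twist": 0}, {"claw": 1, "delta_pos": [0, 0, 0.3], "twist": 0}, {"claw": 1, "delta_pos": [0, 0, 0.4], "twist": 0}, {"claw": 1, "delta_pos": [0, 0, 0.5], "twist": 0}, {"claw": 1, "delta_pos": [0, 0, 0.5], "twist": 0}])

```text
clock: 37.88
tcp_pos: [0.5162, 0.2092, 0.0642]
orientation: [0.001, -0.035, 0.999, 0.0]
wrist_force: [0.2, -0.3, -1.1]
finger_gap: 0.0132
```

>>> play_rows(moves=[{"claw": 1, "delta_pos": [0, 0, 0.05], "twist": 0}, {"claw": 1, "delta_pos": [0, 0, 0.1], "twist": 0}, {"claw": 1, "delta_pos": [0, 0, 0.1], "twist": 0}])

```text
clock: 38.25
tcp_pos: [0.5159, 0.2092, 0.0633]
orientation: [0.001, -0.035, 0.999, 0.0]
wrist_force: [-0.1, -0.4, 3.9]
finger_gap: 0.0129
```

```bash
python3 m.py 4
```

```text
38.45 [ 0.5159  0.2092  0.0632  1.491  -0.0763  3.4609] gap 0.0126
```

>>> play_rows(moves=[{"claw": 2, "delta_pos": [0, 0, 0], "twist": 0}, {"claw": 3.5, "delta_pos": [0, 0, 0], "twist": 0}, {"claw": 3.5, "delta_pos": [0, 0, 0], "twist": 0}, {"claw": 3.5, "delta_pos": [0, 0, 0], "twist": 0}, {"claw": 4, "delta_pos": [0, 0, -1], "twist": 0}, {"claw": 4, "delta_pos": [0, 0, -3], "twist": 0}, {"claw": 5, "delta_pos": [0, 0, -6], "twist": 0}, {"claw": 5, "delta_pos": [0, 0, -9], "twist": 0}, {"claw": 5, "delta_pos": [0, 0, -12], "twist": 0}, {"claw": 5, "delta_pos": [0, 0, -14], "twist": 0}, {"claw": 5, "delta_pos": [0, 0, -14.5], "twist": 0}, {"claw": 5, "delta_pos": [0, 0, -14.5], "twist": 0}])

```text
clock: 39.95
tcp_pos: [0.5151, 0.2091, 0.2078]
orientation: [0.0, -0.035, 0.999, 0.0]
wrist_force: [-0.1, 0.0, -1.4]
finger_gap: 0.0499
```

```bash
python3 - <<'E'
from h import *
a=imaging.read_camera('side');t=imaging.read_camera('top')
r=lambda i,x,y,w,h,s:cv2.resize(i[y:y+h,x:x+w,::-1],None,fx=s,fy=s,interpolation=cv2.INTER_CUBIC)
cv2.imwrite('pics/i.png',np.hstack([r(a,215,145,60,65,7),r(a,225,265,50,65,7)]))
for p in((.5151,.2085,.045),(.5151,.2085,.051),(.5151,.2085,.093),(.5272,.1190,.045)): print(((proj('side',p)+.5-[215,145])*7-.5).round(1))
for c in('side','top'):
  for q in('fob','grip_ring'): print(c,q,[(np.round(d['extent'],1).tolist(),round(d['conf'],2)) for d in spotter.spot_in(c,q)[:2]])
print(get_state()['clock'])
E
```

```text
[182.6 174.4]
[182.6 161.7]
[182.4  70.5]
[214.5 282.4]
side fob [([233.6, 152.4, 246.6, 172.3], 0.59)]
side grip_ring [([236.5, 276.0, 266.5, 306.8], 0.76), ([268.4, 222.7, 301.5, 242.3], 0.63)]
top fob []
top grip_ring [([329.3, 194.9, 349.5, 211.8], 0.76)]
40.25
```

View pics/i.png

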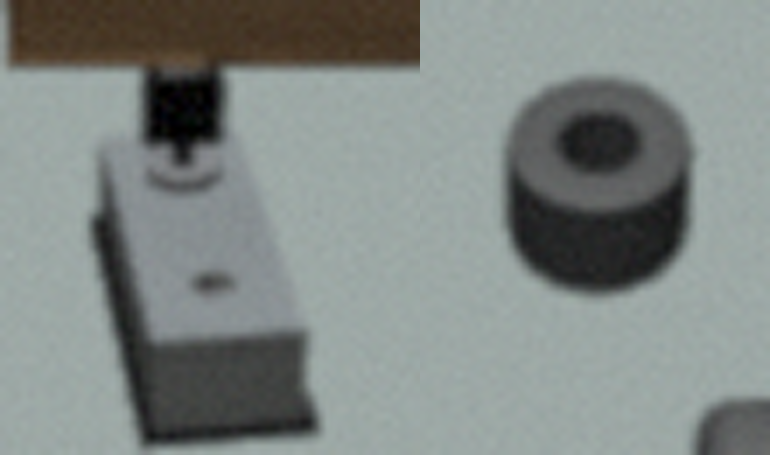

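The fob stands upright in the left socket with its collar at the top face (collar front edge y≈190, prediction 193). The ring is unmoved. The small difference could be about 1 mm of lift on release, so I'll touch the tab's top with closed fingers, which both measures the height (should be 0.093) and seats it.

>>> play_rows(moves=[{"claw": 0, "delta_pos": [0, 0, 1], "twist": 0}, {"claw": 0, "delta_pos": [0, 0, 3], "twist": 0}, {"claw": 0, "delta_pos": [0, 0, 5.5], "twist": 0}, {"claw": 0, "delta_pos": [0, 0, 8], "twist": 0}, {"claw": 0, "delta_pos": [0, 0, 10], "twist": 0}, {"claw": 0, "delta_pos": [0, 0, 10.8], "twist": 0}, {"claw": 0, "delta_pos": [0, 0, 11], "twist": 0}, {"claw": 0, "delta_pos": [0, 0, 11], "twist": 0}], force=20)

```text
clock: 41.25
tcp_pos: [0.5155, 0.2092, 0.0982]
orientation: [0.0, -0.035, 0.999, 0.0]
wrist_force: [-0.3, 0.1, -0.4]
finger_gap: -0.0003
```

>>> play_rows(moves=[{"claw": 0, "delta_pos": [0, 0, 0.15], "twist": 0}, {"claw": 0, "delta_pos": [0, 0, 0.3], "twist": 0}, {"claw": 0, "delta_pos": [0, 0, 0.3], "twist": 0}])

```text
clock: 41.62
tcp_pos: [0.5152, 0.2091, 0.0948]
orientation: [0.0, -0.035, 0.999, 0.0]
wrist_force: [-0.3, -0.3, 0.6]
finger_gap: -0.0002
```

>>> play_rows(moves=[{"claw": 0, "delta_pos": [0, 0, 0.1], "twist": 0}, {"claw": 0, "delta_pos": [0, 0, 0.1], "twist": 0}])

```text
clock: 41.88
tcp_pos: [0.5151, 0.209, 0.0936]
orientation: [-0.0, -0.035, 0.999, 0.0]
wrist_force: [-0.0, -0.0, -0.4]
finger_gap: -0.0001
```

>>> play_rows(moves=[{"claw": 0, "delta_pos": [0, 0, 0.1], "twist": 0}, {"claw": 0, "delta_pos": [0, 0, 0.1], "twist": 0}])

```text
clock: 42.12
tcp_pos: [0.5152, 0.2091, 0.0929]
orientation: [0.0, -0.035, 0.999, 0.0]
wrist_force: [-0.6, 0.1, 1.0]
finger_gap: 0.0
```

```bash
python3 m.py 3
```

```text
42.275 [ 0.5152  0.2091  0.0929 -0.4055 -0.1155  1.5532] gap 0.0003
```

Contact is at about 0.093, exactly the home height. One more press for stiffness, then retreat.

>>> play_rows(moves=[{"claw": 0, "delta_pos": [0, 0, 0.1], "twist": 0}, {"claw": 0, "delta_pos": [0, 0, 0.1], "twist": 0}])

```text
clock: 42.52
tcp_pos: [0.5153, 0.2091, 0.0923]
orientation: [0.0, -0.035, 0.999, 0.0]
wrist_force: [-1.3, -0.1, 4.8]
finger_gap: 0.0
```

>>> play_rows(moves=[{"claw": 0, "delta_pos": [0, 0, -0.5], "twist": 0}, {"claw": 0, "delta_pos": [0, 0, -2], "twist": 0}, {"claw": 0, "delta_pos": [0, 0, -5], "twist": 0}, {"claw": 0, "delta_pos": [0, 0, -8], "twist": 0}, {"claw": 0, "delta_pos": [0, 0, -10], "twist": 0}, {"claw": 0, "delta_pos": [0, 0, -11], "twist": 0}, {"claw": 0, "delta_pos": [0, 0, -11], "twist": 0}, {"claw": 0, "delta_pos": [0, 0, -11], "twist": 0}])

```text
clock: 43.52
tcp_pos: [0.5146, 0.2089, 0.2008]
orientation: [-0.001, -0.035, 0.999, -0.0]
wrist_force: [0.8, 0.9, 0.0]
finger_gap: -0.0002
```

```bash
python3 - <<'E'
from h import *
imaging.read_camera('side')
print(spotter.spot_in('side','fob')[:1],get_state()['clock'],get_state()['wrist_force'])
env.hand_in()
E
```

```text
[{'extent': [232.6, 155.7, 243.6, 168.0], 'conf': 0.46}] 43.625 [-0.93807729 -0.80143017 -0.65202133]
the job is handed in; nothing more can be done
```

The fob is fully home in the left (+y) socket, whose catch held the tug. I let go of it and handed the job in at about 43.6 s.

- **Right socket (worn):** I pressed the fob home there first. It came out again at about 1–2 N, so I moved it to the left socket.
- **Left socket (sound):** The catches took about 8–9 N and snapped over. I then pressed it home with about 10 N.
- **Tug:** The catch bore after about 3 mm of rise. The pull drifted up to about 16 N net for over a second, still under the 20 N limit. I eased it back to about 11–12 N and held for over a second; the catch held throughout. I then pressed the fob home again and released it.

**Last checks:**
- The last picture viewed shows the fob upright in the left socket and the ring standing where it was. I did not check the other things one by one.
- The picture put the collar up to about 1.4 mm high. I touched the tab's top with closed fingers to check, and contact came at 0.093 m, the home height. I gave it a last press of about 5–6 N and the arm then moved clear.
- After that, the fob detector still found the fob in the left socket, with fairly low confidence (0.46). It had reported nothing in the last top view.

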